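Lock the castle nut of a wheel dressing stand at its next slot

TASK

The castle nut that clamps the wheel on the small dressing stand has stopped with its slots off the cross hole of the axle: turn it on, clockwise seen from above, to the next slot that lines up with the cross hole and the lock pin, without backing it off and without running past that slot. Then pull the lock's spring sleeve a little further back until its catch springs up clear, and let go of it so that the pin snaps fully home through the slot into the cross hole. Leave the loose things round the stand where they lie.

Things in the scene. Friction and masses are not known exactly. Their poses are not given: they have to be found in the camera images.
- stand: Fixed wheel dressing stand: grey base plate 140 x 84 x 10 mm; threaded steel axle 26 mm thick, 87 mm high, carrying a black wheel (68 mm across, 26 to 43 mm above the table), a washer (46 mm across, top at 46 mm) and the castle nut. Origin: axle centre line, on the table. z up; the spring lock stands on the local -x side, its axis along local x.
- nut_centre (a point): Middle of the castle nut's hexagon, on the axle line, 56 mm above the table; axes as the stand's (not turning). Steel hexagon 40 mm across flats, 46 to 66 mm above the table; on it a crown 38 mm across, 66 to 76 mm, cut by six slots 8 mm wide, 10 mm deep, one over the middle of each flat. The axle ends 11 mm above the crown.
- cross_hole (a point): Centre of the 6.5 mm cross hole through the axle, on the axle line, 71.5 mm above the table; it runs along the stand's local x, in line with the lock pin.
- nut (a joint): Castle nut angle (rad), grows clockwise seen from above (tightening). 0: a slot faces the lock pin and two flats are square to the stand's local x (other flats at 60 degrees); slots every 1.047 rad. Starts at -0.82 to -0.25, so the next slot is the one at 0. Stiff (0.14 N m), stays where left. The pin enters freely within about 0.08 rad.
- pin_tip (a point): Round nose of the 5.5 mm steel lock pin, 71.5 mm above the table, moving with the sleeve. Held back it is 26 mm from the axle line; the barrel round it (15 mm thick) begins 37 mm out, the grey upright (34 mm wide, 84 mm high) spans 45 to 65 mm out. Fingers on the nut must keep clear of this side.
- lock_sleeve (a joint): Travel of the lock's pin, flange and grip sleeve (one piece) along the stand's local -x, away from the nut (m). 0: pin fully home, 9 mm deep in the axle; 0.015: pin stopped on a tooth of the nut; 0.022: held back by the catch, as at the start; 0.030: back stop. A spring pushes it towards 0 with 4 N there, 10 N at the back stop.
- sleeve_grip (a point): Centre of the grip sleeve, on the lock's axis, 71.5 mm above the table, moving with it; axes as the stand's. The knurled steel grip is 22 mm across and 22 mm long along local x, between a flange 30 mm across on the nut side and a shoulder 27 mm across at the outer end that stops fingers slipping off when pulling outwards. Nothing lies under it when held back.
- catch (a joint): Angle of the catch (rad), a steel strip 6 mm wide, 29 mm long, hinged on the upright 81 mm above the table. 0: level, propping the flange back under a small lip. When the sleeve is pulled 4 mm beyond the held position (lock_sleeve above 0.026) its spring throws it up to about 1.35 and keeps it there; the sleeve then flies forward when let go.
- oil_can: Bystander: green pump oil can, 64 mm across, 84 mm high to the shoulder, with a thin spout up to 142 mm. Origin under its middle (the can's body lies 20 mm along local y from it).
- spare_wheel: Bystander: spare black wheel lying flat, 68 mm across, 17 mm high. Origin at the centre of its underside.
- hex_key: Bystander: steel hex key lying flat, 33 x 88 x 7 mm. Origin at the centre of its underside.

How it is judged (in metres and radians):
On the way, in this order (a step that is already met when the one before it is completed fails the run):
1. the nut stands at the next slot, in line with the cross hole, while the catch still holds the lock back (value of joint nut between -0.12 and 0.12 rad and value of joint lock_sleeve above 0.019 m and value of joint catch below 0.3 rad), for 0.3 s.
2. the sleeve is pulled back beyond the held position and the catch springs up clear, the nut still lined up (value of joint nut between -0.12 and 0.12 rad and value of joint lock_sleeve above 0.023 m and value of joint catch above 0.8 rad), for 0.05 s.
3. the pin has snapped fully home through the slot (value of joint nut between -0.12 and 0.12 rad and value of joint lock_sleeve below 0.003 m), for 0.2 s.
At the end, for the whole second after the job is handed in: The nut rests at the slot that was next clockwise (within 0.12 rad of lined up), the lock pin is home in the cross hole (sleeve within 3 mm of its forward stop), the catch stands up clear, and the oil can, spare wheel and hex key are within 30 mm of where they lay (all of step 3 and value of joint catch above 0.8 rad and velocity of joint nut below 0.05 rad/s and velocity of joint lock_sleeve below 0.01 m/s and distance of each of oil_can, spare_wheel, hex_key from where it was at the start of the episode below 0.03 m); the robot touches nothing.
It fails at once if the nut is backed off towards the slot before (below -0.90 rad) (value of joint nut below -0.9 rad).
It fails at once if the nut is run past the slot (beyond 0.20 rad) (value of joint nut above 0.2 rad).
It fails at once if a bystander (oil can, spare wheel or hex key) is shifted by more than 30 mm (distance of any of oil_can, spare_wheel, hex_key from where it was at the start of the episode above 0.03 m).
It also fails if it takes over 43 s, if anything falls off the work surface, if the arm or the gripper's body presses on something with over 40 N, if the wrist force passes 120 N, or if a joint passes its speed limit or range.

ROBOT

A 6-joint arm with a two-finger parallel gripper is mounted at the origin on a cart in front of the work surface, level with it; the furniture and walls round the work are solid. World frame = base frame: x ahead of the robot, y to its left, z up, the work surface at z = 0. Lengths are in m, angles in degrees, forces in N, time in s.
With the tool pointing down it reaches from about 0.4 to 0.825 m from the base axis. Payload 7 kg.
Tool frame: the origin (TCP) lies midway between the tips of the shut fingers; the grasp point (between the pads) lies 19 mm behind it; z points along the fingers, y is the direction in which the jaws open and shut (so a half turn about z gives the same grasp; the last joint's range is limited). The gripper opens to 88 mm and grips with 3 to 60 N. Pads are 19 mm wide; open, the fingers measure 130 mm over their backs; the gripper's body (78 mm by 193 mm) begins 47 mm behind the grasp point.
Start: joints at [-59.009, 20.546, 0.682, 0, -70.136, -16.507], TCP at [0.169, -0.654, 0.227] pointing down, gripper open.
Joint ranges: [-176.03, 176.03], [-82.01, 121.73], [-58.28, 71.71], [-173.87, 95.51], [-174.79, -0.11], [-173.66, 173.66]. Speed limits (degrees/s): [136.94, 136.94, 172.46, 180, 180, 180].

INTERFACE

Orientations are given as [roll, pitch, yaw] about the fixed x, y, z axes, in that order (R = Rz(yaw) Ry(pitch) Rx(roll)).
In Python, from plant import get_state, capture, get_calibration, close_job, boxes_of, cut_out gives the robot as it stands.
- The arm moves only by the tool apply_moves, never from a script. Its argument "commands" is a list of rows, each an object with "grip": the closure, from 0 (fully open) to 1 (shut); "slide": the shift along the tool's x, y, z in m, a list of three; "roll": the turn about the tool's z in degrees. In form: [{"grip": grip, "slide": [x, y, z], "roll": roll}, ...]. A call has 1 to 5 rows; each row is the pose to reach, as a shift and turn from the pose commanded when the call began, along the tool's axes at that moment; what a row does not reach only later rows make up. A row lasts 1/8 s, in which the tool goes at most 62.5 mm and 10.7 degrees, less where a joint would pass 70% of its speed; a pose out of reach is approached as far as the arm can. A call with a gripper value outside its range is refused whole. The fingers move at their own pace and stop on an object; "grip_force" is the grip in N (left out, the last holds). Time passes only in rows, so rows that repeat a pose let the fingers close. It gives the time, the measured TCP pose, the force and the opening at its end, in the units of the state.
- get_state(): the state, without advancing time (a new reading comes with each control period).
- capture(name): name is "scene" or "top"; returns (picture, depth): 480x640x3 uint8, red, green, blue; 480x640 float32, m along the optical axis (not along the pixel's ray), 0 where there is no reading.
- get_calibration(name): a dict with "mtx" (3x3 intrinsics, pixels), "R" (3x3) and "t" (3): a world point X has camera coordinates R X + t. Camera axes: x right, y down, z forward; pixel columns grow to the right and rows downward; lengths in m; the calibration is good to about 2 mm. A picture is of the moment at which its call begins. get_calibration takes no time and is no camera call.
- close_job(): hands the job in, once; it reports no verdict.
Trained networks look in the newest picture that a camera, given by its name, has taken for a name from the list of things; names that differ only in an ending like _2 or _b are one class to them, and where a whole thing is asked for, a point or a joint stands for the part that bears it (a point fixed in the world has none). Each returns a list of dicts, best first, with "score" (0 to 1); they miss things now and then, are a little off and sometimes report something else, mostly with a low value. They report only what shows in the picture. A call takes as long as a camera call.
- boxes_of(name, camera): "position" ([x, y, z] in m, in the coordinates of the camera as it stood for that picture, good to about 4 mm: the middle of the surface that is visible of it).
- cut_out(name, camera): "mask" (480x640 bool, what is visible of it).
The state is a dict: "time_s": time; "joints": joint angles; "qd": joint speeds; "joint_torque": joint torques, N m; "tcp_pos": TCP position; "eef_rot": TCP orientation; "contact_force": force on the tool from outside, world axes, zero at the start; "moment": the same for the moment, N m; "gripper_width": finger opening in m.
Only numpy, scipy, OpenCV 4.12 (cv2) and the standard library are available. Lean on these libraries where they do the work, as an engineer would, in place of code of your own. Each camera call takes 0.05 s, during which the arm holds its last target.

## Working session

There is one attempt and no reset: what is moved stays moved. The work goes in short steps, Python scripts to look and compute and a tool call to move; the robot and the scene stay as the last step left them, time stands still between calls to the robot, and variables do not carry over. Pictures are saved under pics/ and viewed, and the job is handed in when it is done.

Besides the shell and the picture viewer there is one more tool, called after "Call:" as name(argument=value, ...) on one line, values as JSON. apply_moves: Moves the arm, as the interface text tells. Its arguments: {"type":"object","properties":{"commands":{"type":"array"},"grip_force":{"type":"number"}},"required":["commands"]}

```bash
ls; mkdir -p pics
python3 - <<'E'
from plant import *
import cv2,numpy as np
print(get_state())
for c in ("scene","top"):
    p,d=capture(c); cv2.imwrite(f"pics/{c}0.png",p[:,:,::-1]); np.savez(f"{c}0.npz",p=p,d=d)
    k=get_calibration(c); print(c,k)
    for n in ("stand","nut","lock_sleeve","catch","pin_tip","oil_can","spare_wheel","hex_key"):
        for b in boxes_of(n,c)[:2]:
            X=k["R"].T@(np.array(b["position"])-k["t"]); print(n,b["score"],X.round(4))
E
```

```text
pics
{'time_s': 0.0, 'joints': array([-5.90097951e+01,  2.05910411e+01,  6.32760759e-01, -2.20713959e-02,
       -7.01342904e+01, -1.65061672e+01]), 'qd': array([ 0.04903248, -0.05531297, -0.05634203,  0.05772008, -0.12027255,
       -0.014867  ]), 'joint_torque': array([-4.18003274e-04, -5.82716525e+01,  2.93052506e+01,  6.99727044e+00,
        6.98545278e-03, -1.88494473e-04]), 'tcp_pos': array([ 0.16867657, -0.65307331,  0.22561329]), 'eef_rot': array([ 1.79905349e+02, -6.41056750e-03, -1.65523474e+02]), 'contact_force': array([0.10949051, 0.64553594, 0.12419096]), 'moment': array([ 0.0178691 , -0.02311333,  0.00420613]), 'gripper_width': 0.08751494246059581}
scene {'mtx': array([[485.80932564,   0.        , 328.41381509],
       [  0.        , 485.80932564, 237.63642421],
       [  0.        ,   0.        ,   1.        ]]), 'R': array([[ 0.86813697, -0.49583643, -0.02201007],
       [-0.26916958, -0.4330915 , -0.86022061],
       [ 0.41699634,  0.75271375, -0.50944682]]), 't': array([-0.59590587,  0.23346862,  0.63995851])}
stand 0.81 [ 0.6386 -0.0783  0.0366]
nut 0.62 [ 0.6304 -
[... 227 characters left out ...]
[500.11722688,   0.        , 325.25933516],
       [  0.        , 500.11722688, 239.33535551],
       [  0.        ,   0.        ,   1.        ]]), 'R': array([[-0.01251359, -0.99908709,  0.04084601],
       [-0.99851219,  0.01031733, -0.05354407],
       [ 0.05307376, -0.04145526, -0.99772974]]), 't': array([-0.048593  ,  0.68732755,  0.87727657])}
stand 0.89 [ 0.6435 -0.0533  0.0149]
nut 0.62 [ 0.6379 -0.0233  0.0666]
lock_sleeve 0.94 [ 0.6596 -0.1323  0.0807]
lock_sleeve 0.59 [ 0.6529 -0.0978  0.0818]
catch 0.38 [ 0.653  -0.0994  0.0851]
pin_tip 0.86 [ 0.6637 -0.1299  0.0796]
oil_can 0.67 [0.7053 0.0448 0.0609]
spare_wheel 0.89 [0.6042 0.0805 0.0135]
hex_key 0.46 [ 0.7383 -0.0311  0.0054]
```

Run:
```python
import cv2
a=cv2.imread("pics/top0.png")[150:350,240:500]; cv2.imwrite("pics/top0z.png",cv2.resize(a,None,fx=3,fy=3,interpolation=cv2.INTER_CUBIC))
```

```text
(no output)
```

View pics/top0z.png

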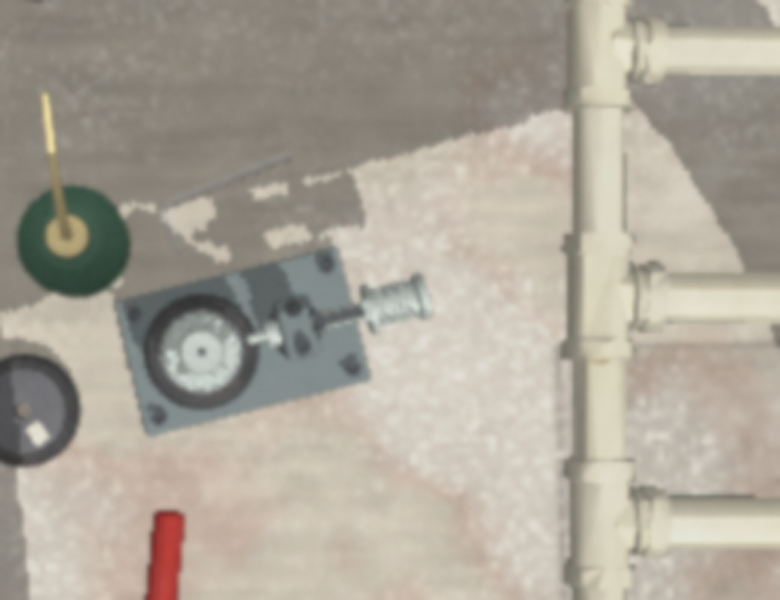

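View pics/scene0.png

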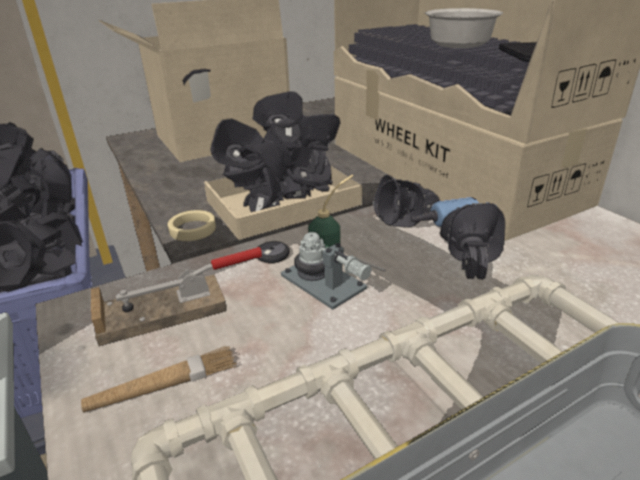

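View pics/top0.png

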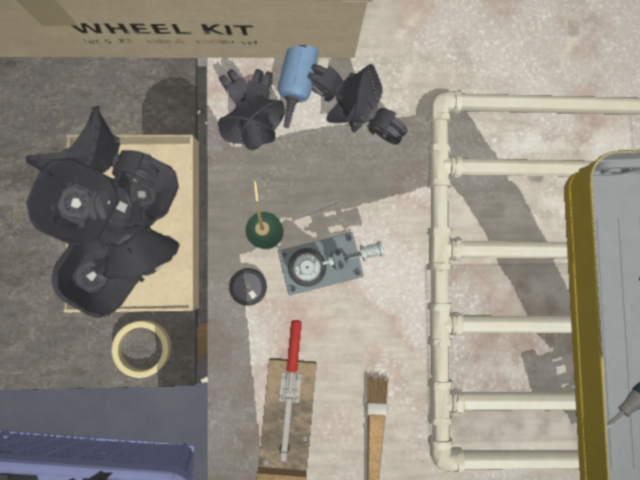

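Top view shows the stand with the axle at about (307,267), the lock pointing right with its sleeve at about (373,250), and the oil can at (264,230). In the scene view the stand is at about (320,265). I'll get metric data from depth next.

```bash
cat > h.py <<'E'
import numpy as np,cv2
from plant import *
def cloud(c,d):
    k=get_calibration(c);v,u=np.mgrid[:480,:640]
    K=k["mtx"]; P=np.stack([(u-K[0,2])*d/K[0,0],(v-K[1,2])*d/K[1,1],d],-1)
    return (P-k["t"])@k["R"]
E
python3 - <<'E'
from h import *
for c in("top","scene"):
    f=np.load(c+"0.npz");W=cloud(c,f["d"]);ok=f["d"]>0
    x,y,z=W[...,0],W[...,1],W[...,2]
    roi=ok&(abs(x-.64)<.16)&(abs(y+.06)<.16)
    print(c,"table z",np.median(z[roi&(z<.006)]),"counts",np.histogram(z[roi],bins=np.arange(-.01,.15,.005))[0])
    b=roi&(z>.005)&(z<.016)&(abs(x-.64)<.075)&(y<.02)&(y>-.15)
    r=cv2.minAreaRect(np.float32(W[b][:,:2]*1000)); print("base",r)
    a=roi&(z>.08)&(z<.1)&(np.hypot(x-.637,y+.024)<.03); print("axletop",a.sum(),W[a].mean(0), (W[a].max(0)+W[a].min(0))/2,np.ptp(W[a],axis=0))
    w=roi&(z>.022)&(z<.05)&(np.hypot(x-.637,y+.024)<.045); print("wheel",cv2.minEnclosingCircle(np.float32(W[w][:,:2]*1000)))
    s=roi&(z>.055)&(y<-.115)&(y>-.17); print("sleeve",s.sum(),W[s].mean(0),cv2.minAreaRect(np.float32(W[s][:,:2]*1000)),W[s][:,2].max())
    o=roi&(z>.06)&(y>.0)&(x>.66); print("can",cv2.minEnclosingCircle(np.float32(W[o&(z<.09)][:,:2]*1000)),"spout",W[o&(z>.095)].round(3)[::6])
E
```

```text
top table z -0.00020808574811202884 counts [   35 13266 10761  1194  1316   562    12     5    17   230   412    84
   192   219   219   368   199   465   696   315    12     5    11     8
    13    12    12    20    20    31     3]
base ((640.5009765625, -49.207672119140625), (154.66799926757812, 133.91514587402344), 82.27566528320312)
axletop 190 [ 0.63781189 -0.02279249  0.08665735] [ 0.63772465 -0.02295805  0.08644426] [0.02326252 0.02328642 0.00824076]
wheel ((638.0400390625, -29.098661422729492), 39.74644470214844)
sleeve 291 [ 0.66365658 -0.13286938  0.08030943] ((663.7049560546875, -132.40374755859375), (27.213092803955078, 35.52126693725586), 14.50984001159668) 0.0900283555190331
can ((701.3545532226562, 49.38896179199219), 25.8606014251709) spout [[0.772 0.058 0.139]
 [0.768 0.058 0.137]
 [0.765 0.055 0.138]
 [0.76  0.055 0.137]
 [0.756 0.057 0.136]
 [0.753 0.057 0.134]
 [0.749 0.054 0.134]
 [0.745 0.056 0.133]
 [0.742 0.056 0.131]
 [0.739 0.056 0.13 ]
 [0.736 0.053 0.129]
 [0.733 0.053 0.128]
 [0.73  0.053 0.127]
 [0.727 0.054 0.122]
 [0.724 0.054 0.119]
 [0.721 0.054 0.11
[... 602 characters left out ...]
 0.00942838]
wheel ((635.1642456054688, -25.921384811401367), 32.98687744140625)
sleeve 416 [ 0.66297768 -0.13695462  0.07667852] ((666.1728515625, -133.16961669921875), (30.37854766845703, 38.39533233642578), 13.328604698181152) 0.08805698758446757
can ((702.5092163085938, 46.015262603759766), 25.538923263549805) spout [[0.772 0.056 0.141]
 [0.767 0.056 0.138]
 [0.758 0.055 0.137]
 [0.76  0.054 0.135]
 [0.749 0.051 0.134]
 [0.743 0.056 0.13 ]
 [0.743 0.052 0.129]
 [0.737 0.05  0.127]
 [0.734 0.052 0.123]
 [0.727 0.048 0.122]
 [0.724 0.051 0.118]
 [0.719 0.05  0.115]
 [0.716 0.053 0.11 ]
 [0.718 0.048 0.11 ]
 [0.714 0.049 0.106]
 [0.709 0.052 0.102]
 [0.712 0.049 0.101]
 [0.707 0.049 0.097]]
```

Run:
```python
from h import *
for c,(r0,r1,c0,c1) in (("top",(235,295,275,395)),("scene",(225,305,280,380))):
    f=np.load(c+"0.npz");a=f["p"][r0:r1,c0:c1,::-1]
    a=cv2.resize(a,None,fx=6 if c=="top" else 7,fy=6 if c=="top" else 7,interpolation=cv2.INTER_CUBIC);cv2.imwrite(f"pics/{c}0zz.png",a)
f=np.load("top0.npz");W=cloud("top",f["d"])
print((W[253:281,292:322,2]*1000).round().astype(int))
```

```text
[[ 10  11  38  37  42  42  40  40  42  43  42  42  40  42  43  42  43  40
   43  40  42  40  40  41  39  43  42  38  37   9]
 [ 10  37  38  42  42  42  41  42  42  42  43  42  42  44  44  46  45  44
   40  65  43  43  43  43  41  41  40  40  40  36]
 [ 35  38  40  40  39  40  40  41  41  42  45  46  43  46  46  67  66  68
   64  68  68  44  44  44  42  40  39  42  41  40]
 [ 40  40  44  43  42  40  41  40  47  47  69  65  66  64  67  67  77  75
   75  66  65  63  45  42  43  40  43  40  42  43]
 [ 38  43  43  44  43  40  66  66  64  65  76  67  65  64  67  67  74  78
   73  76  75  66  46  44  42  44  41  42  42  39]
 [ 41  40  40  42  42  45  66  67  73  75  76  65  66  66  65  66  76  74
   77  76  74  65  67  46  47  41  40  40  42  41]
 [ 42  43  41  41  42  46  64  75  74  74  76  64  68  66  69  65  75  76
   74  78  68  65  65  67  48  46  40  39  40  40]
 [ 41  41  39  42  44  66  76  76  75  76  78  64  85  83  87  86  88  85
   85  68  66 914  66  65  69  46  41  41  43  42]
 [ 41  41  45  47  44  65  75  77  75  76  83  85  89  86  89  90  87  87
   88  86  86  66  66  63 
[... 1700 characters left out ...]
 75  76  68  64  67  66
   66  65  78  72  77  65  67  46  41  41  40  41]
 [ 39  42  41  39  43  42  46  48  63  75  77  73  76  77  74  65  65  67
   66  69  73  75  69  66  65  42  43  39  42  42]
 [ 41  42  39  41  40  41  43  43  47  67  74  75  75  75  77  65  66  68
   67  68  75  68  66  67  44  39  41  41  41  41]
 [ 39  41  40  40  43  43  43  42  45  66  66  63  66  76  77  66  66  66
   67  64  44  48  43  40  45  41  42  43  41  37]
 [ 39  42  39  43  41  41  41  40  44  44  67  66  67  64  65  44  43  44
   47  47  41  44  41  41  38  42  39  40  42  38]
 [ 12  37  37  39  43  39  41  44  38  41  41  43  43  41  44  43  45  43
   41  42  46  40  39  40  42  41  42  40  40  12]]
```

View pics/top0zz.png

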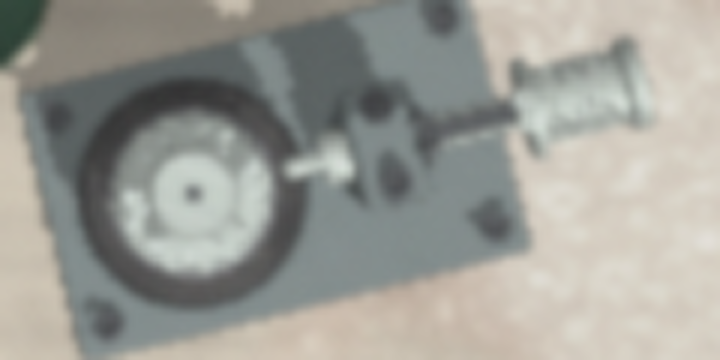

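View pics/scene0zz.png

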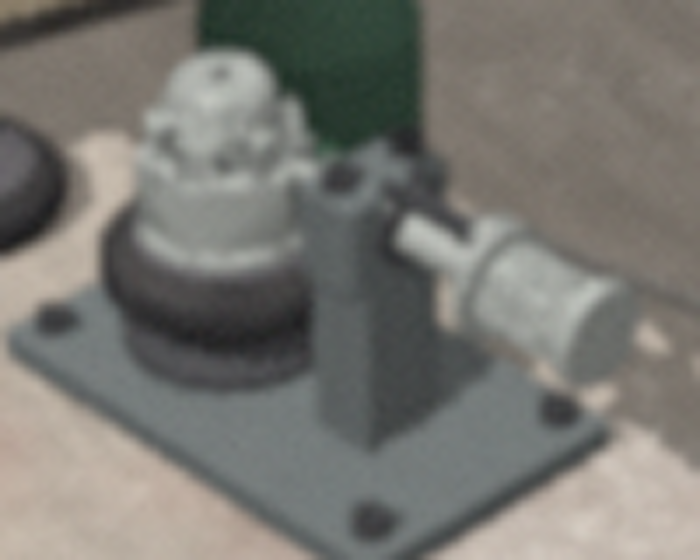

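Run:
```python
from h import *
f=np.load("top0.npz");W=cloud("top",f["d"]);d=f["d"]
P=W.reshape(-1,3);x,y,z=P.T
# base: occupied z>6mm connected component
m=((W[...,2]>.0055)&(W[...,2]<.014)).astype(np.uint8); m=cv2.morphologyEx(m,cv2.MORPH_OPEN,np.ones((3,3)))
n,l,s,_=cv2.connectedComponentsWithStats(m); i=l[260,340] or l[280,330]; print(i,s[i])
Q=W[l==i]; print("base",cv2.minAreaRect(np.float32(Q[:,:2]*1000)))
# tune yaw by max overlap with 140x84 rectangle: soft border fit
from scipy.optimize import minimize
sel=(abs(x-.645)<.1)&(y<.05)&(y>-.13)&(z<.014)&(z>-.005); R=P[sel]
def cost(p):
    c,s_=np.cos(p[2]),np.sin(p[2]); u=(R[:,0]-p[0])*c+(R[:,1]-p[1])*s_; v=-(R[:,0]-p[0])*s_+(R[:,1]-p[1])*c
    dd=np.minimum(.07-abs(u),.042-abs(v)); zz=.01/(1+np.exp(-dd/.0008)); return np.sum(np.minimum((R[:,2]-zz)**2,5e-5))
b=min((minimize(cost,[.645,-.05,np.radians(a)],method="Nelder-Mead",options=dict(xatol=1e-6,fatol=1e-10,maxiter=3000)) for a in (98,102,106,110)),key=lambda r:r.fun)
print("rect",b.x[:2],np.degrees(b.x[2]),b.fun)
# axle: nut contour
ax=(z>.082)&(z<.093)&(np.hypot(x-.638,y+.0235)<.02); C=np.array(cv2.minEnclosingCircle(np.float32(P[ax][:,:2]*1000))[0])/1000; print(C,P[ax].mean(0))
yaw=b.x[2]
for C in (C,P[ax][:,:2].mean(0)):
    dx,dy=x-C[0],y-C[1]; r=np.hypot(dx,dy); th=np.arctan2(dy,dx)-yaw
    ring=(r>.0145)&(r<.0182)&(z>.05)&(z<.082); t=th[ring]; w=np.where(z[ring]<.0705,1.,-1.)
    # slot half angle: asin(4/r)
    g=np.radians(np.arange(-30,30,.5)); sc=[np.sum(w*np.where(abs(np.sin(3*(t-a)))<np.sin(3*np.arcsin(.004/.0165)),1,-1)) for a in g]
    k=np.array(sc); best=g[k>=k.max()-4]; print("slot phase deg ccw rel local x",np.degrees(best),k.max(),len(t), "fourier",np.degrees(np.angle(np.sum((w+0.1)*np.exp(6j*t)))/6))
    hexr=(z>.05)&(z<.070)&(r>.0198)&(r<.026); print("corner phase",np.degrees(np.angle(np.sum(np.exp(6j*th[hexr])))/6),hexr.sum())
    up=(z>.076)&(abs(dx*np.cos(yaw)+dy*np.sin(yaw)+.097)<.03)
    S=P[(z>.074)&(z<.095)&(y<-.112)&(y>-.17)&(abs(x-.66)<.04)]
    print("sleeve local",((S[:,0]-C[0])*np.cos(yaw)+(S[:,1]-C[1])*np.sin(yaw)).mean(),(-(S[:,0]-C[0])*np.sin(yaw)+(S[:,1]-C[1])*np.cos(yaw)).mean())
    rel=np.array([.7022-C[0],.047-C[1]]); print("can",np.hypot(*rel),np.degrees(np.arctan2(rel[1],rel[0])))
```

```text
10 [ 279  233   83   62 1835]
base ((643.7962036132812, -48.136756896972656), (83.9609603881836, 139.6786346435547), 13.430805206298828)
rect [ 0.64386376 -0.04820387] 103.43354293687385 0.028490995429150796
[ 0.63776221 -0.02289555] [ 0.63781189 -0.02279249  0.08665735]
slot phase deg ccw rel local x [26.5 27.  27.5] 124.0 132 fourier 27.72934202137936
corner phase -1.6565887326059996 50
sleeve local -0.1114979702022166 -6.815212504061022e-05
can 0.09506638509051295 47.326561262967374
slot phase deg ccw rel local x [26.5 27.  27.5 28. ] 123.0 131 fourier 27.64533643606121
corner phase -1.9330066277368483 51
sleeve local -0.1115866754677842 4.114474998171109e-06
can 0.09495693790829113 47.30644829003284
```

```bash
cat >> h.py <<'E'
from scipy.spatial.transform import Rotation as Ro
def go(target,yaw,cur=None):
    s=get_state(); R=Ro.from_euler("xyz",s["eef_rot"],degrees=True).as_matrix()
    p=s["tcp_pos"]; sl=R.T@(np.array(target)-p); dy=(yaw-s["eef_rot"][2]+180)%360-180
    print("t",s["time_s"].__round__(2),"pos",p.round(4),"rot",s["eef_rot"].round(2),"F",s["contact_force"].round(1),"M",s["moment"].round(2),"w",round(s["gripper_width"],4),"J",np.round(s["joints"],1))
    print("slide",sl.round(4),"roll",round(-dy,2))
E
python3 - <<'E'
from h import *
a=np.array([.169,-.654]);b=np.array([.639,-.0235]);u=(b-a)/np.linalg.norm(b-a);L=np.linalg.norm(b-a)
for c in("top","scene"):
    W=cloud(c,np.load(c+"0.npz")["d"]).reshape(-1,3); q=W[:,:2]-a; s=q@u; t=abs(q[:,0]*u[1]-q[:,1]*u[0])
    for lo in np.arange(-.1,L+.15,.1):
        m=(s>lo)&(s<lo+.1)&(t<.15)&(W[:,2]<.6)
        if m.sum(): print(c,lo.round(2),np.percentile(W[m,2],[50,99,100]).round(3),m.sum())
W=cloud("top",np.load("top0.npz")["d"]).reshape(-1,3)
m=(abs(W[:,0]-.54)<.05)&(abs(W[:,1])<.06);print("handle",W[m,2].max())
go([.639,-.0237,.2],-79)
E
```

```text
top 0.0 [0.041 0.041 0.041] 1
top 0.1 [0.042 0.075 0.081] 2459
top 0.2 [0.034 0.154 0.157] 8972
top 0.3 [0.001 0.152 0.156] 9701
top 0.4 [0.002 0.043 0.047] 9194
top 0.5 [0.001 0.042 0.046] 9382
top 0.6 [0.    0.036 0.084] 9088
top 0.7 [0.001 0.087 0.091] 9166
top 0.8 [0.001 0.085 0.123] 9150
top 0.9 [0.001 0.174 0.178] 9440
scene 0.0 [0.514 0.514 0.514] 1180
scene 0.2 [0.155 0.155 0.155] 2
scene 0.3 [0.035 0.155 0.156] 4982
scene 0.4 [0.002 0.043 0.045] 16406
scene 0.5 [0.002 0.043 0.045] 10458
scene 0.6 [0.001 0.039 0.084] 7596
scene 0.7 [0.008 0.088 0.091] 8188
scene 0.8 [0.002 0.106 0.123] 3218
scene 0.9 [0.006 0.174 0.177] 4284
handle 0.0855297636997479
t 0.9 pos [ 0.1688 -0.6535  0.2266] rot [-180.     -0.   -165.52] F [-0.   0.4 -0.5] M [-0.01 -0.01 -0.03] w 0.0876 J [-59.   20.5   0.7   0.  -70.1 -16.5]
slide [-0.6128  0.4922  0.0266] roll -86.52
```

Call:
apply_moves(commands=[{"grip":0,"slide":[-0.045,0.036,0],"roll":-8},{"grip":0,"slide":[-0.09,0.072,0],"roll":-16},{"grip":0,"slide":[-0.135,0.108,0],"roll":-24},{"grip":0,"slide":[-0.18,0.145,0],"roll":-32},{"grip":0,"slide":[-0.225,0.181,0],"roll":-40}])

```text
time_s: 1.52
tcp_pos: [0.3423, -0.4205, 0.2269]
eef_rot: [-180.0, -0.0, -125.3]
contact_force: [0.9, -0.7, 0.7]
gripper_width: 0.0876
```

Run:
```python
from h import *
go([.639,-.0237,.2],-79)
W=cloud("top",np.load("top0.npz")["d"]).reshape(-1,3)
m=(abs(W[:,0]-.53)<.08)&(abs(W[:,1])<.06)&(W[:,2]>.04)&(np.hypot(W[:,0]-.639,W[:,1]+.024)>.05)
for q in np.arange(.45,.6,.02):
    n=m&(abs(W[:,0]-q)<.01)
    if n.sum():print(q.round(2),W[n].mean(0).round(3),W[n,2].max().round(3))
```

```text
t 1.52 pos [ 0.3423 -0.4205  0.2269] rot [-179.96   -0.   -125.25] F [ 0.9 -0.7  0.7] M [-0.07 -0.13  0.  ] w 0.0876 J [-30.1   8.  -16.1   0.  -65.8  -5.1]
slide [-0.4953 -0.0133  0.0269] roll -46.25
0.45 [0.454 0.006 0.067] 0.074
0.47 [0.472 0.004 0.077] 0.083
0.49 [0.49  0.002 0.078] 0.083
0.51 [ 0.51  -0.     0.079] 0.084
0.53 [ 0.53  -0.002  0.08 ] 0.085
0.55 [ 0.545 -0.004  0.08 ] 0.086
```

Call:
apply_moves(commands=[{"grip":0,"slide":[-0.055,-0.0015,0],"roll":-8},{"grip":0,"slide":[-0.11,-0.003,0],"roll":-16},{"grip":0.1,"slide":[-0.165,-0.0045,0],"roll":-24},{"grip":0.2,"slide":[-0.22,-0.006,0],"roll":-32},{"grip":0.3,"slide":[-0.275,-0.0075,0],"roll":-40}])

```text
time_s: 2.15
tcp_pos: [0.5082, -0.2009, 0.227]
eef_rot: [-180.0, -0.0, -85.2]
contact_force: [1.1, -1.0, 0.0]
gripper_width: 0.0654
```

Run:
```python
from h import *
go([.639,-.0237,.2],-79)
```

```text
t 2.15 pos [ 0.5082 -0.2009  0.227 ] rot [-1.7995e+02 -1.0000e-02 -8.5240e+01] F [ 1.1 -1.   0. ] M [-0.06 -0.01 -0.02] w 0.0654 J [ -1.    8.4 -15.6   0.  -65.9   5.8]
slide [-0.1657 -0.145   0.0271] roll -6.24
```

Call:
apply_moves(commands=[{"grip":0.3,"slide":[-0.041,-0.036,0],"roll":-1.5},{"grip":0.3,"slide":[-0.082,-0.072,0],"roll":-3},{"grip":0.3,"slide":[-0.124,-0.108,0],"roll":-4.5},{"grip":0.3,"slide":[-0.1657,-0.145,0],"roll":-6.2},{"grip":0.3,"slide":[-0.1657,-0.145,0.02],"roll":-6.2}])

```text
time_s: 2.78
tcp_pos: [0.6417, -0.0228, 0.207]
eef_rot: [-179.8, -0.0, -79.1]
contact_force: [-0.8, -1.5, -0.9]
gripper_width: 0.0615
```

Run:
```python
from h import *
go([.639,-.0237,.048],-79)
p,d=capture("scene");cv2.imwrite("pics/s1.png",p[:,:,::-1])
go([.639,-.0237,.048],-79)
```

```text
t 2.77 pos [ 0.6417 -0.0228  0.207 ] rot [-1.7984e+02 -2.0000e-02 -7.9090e+01] F [-0.8 -1.5 -0.9] M [-0.04  0.29 -0.02] w 0.0615 J [ 15.4  18.1  -5.5   0.  -66.2  -4.5]
slide [0.0003 0.0033 0.159 ] roll -0.09
t 2.83 pos [ 0.6387 -0.024   0.2031] rot [ 1.7982e+02  5.0000e-02 -7.9200e+01] F [-2.3  0.3 -4.1] M [ 0.02  0.5  -0.01] w 0.0616 J [ 15.3  18.2  -5.9  -0.1 -66.1  -4.4]
slide [-1.000e-04 -9.000e-04  1.551e-01] roll -0.2
```

View pics/s1.png

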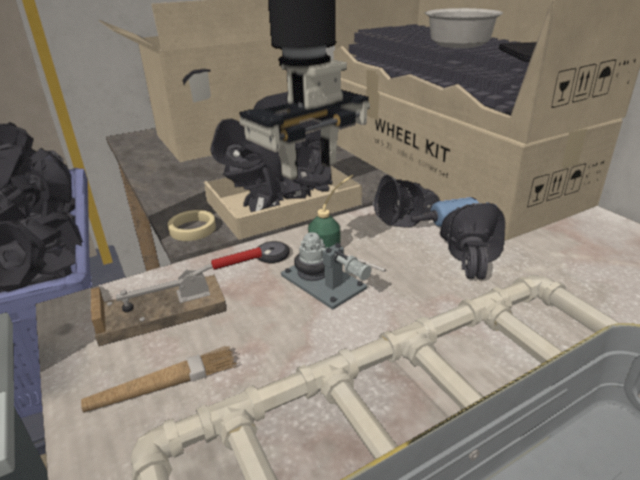

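The view shows the gripper hovering over the stand (nut at about (314,245)), clear of the can and spout. Descending in steps.

Call:
apply_moves(commands=[{"grip":0.3,"slide":[0,0,0.025],"roll":0},{"grip":0.3,"slide":[0,0,0.05],"roll":0},{"grip":0.3,"slide":[0,0,0.075],"roll":0},{"grip":0.3,"slide":[0,0,0.1],"roll":0},{"grip":0.3,"slide":[0,0,0.12],"roll":0}])

```text
time_s: 3.45
tcp_pos: [0.6384, -0.0265, 0.0859]
eef_rot: [180.0, -0.0, -79.4]
contact_force: [0.8, 0.0, -0.1]
gripper_width: 0.0612
```

Run:
```python
from h import *
p,d=capture("scene");cv2.imwrite("pics/s2.png",cv2.resize(p[140:320,220:430,::-1],None,fx=3,fy=3))
p,d=capture("top");cv2.imwrite("pics/t2.png",cv2.resize(p[160:340,220:430,::-1],None,fx=3,fy=3))
go([.639,-.0237,.050],-79)
```

```text
t 3.55 pos [ 0.6371 -0.0267  0.0846] rot [ 1.7977e+02  1.0000e-02 -7.9370e+01] F [ 0.1 -0.6  1. ] M [0.03 0.18 0.01] w 0.0615 J [ 15.1  24.  -14.   -0.  -52.2  -4.4]
slide [-0.0026 -0.0025  0.0345] roll -0.37
```

View pics/s2.png

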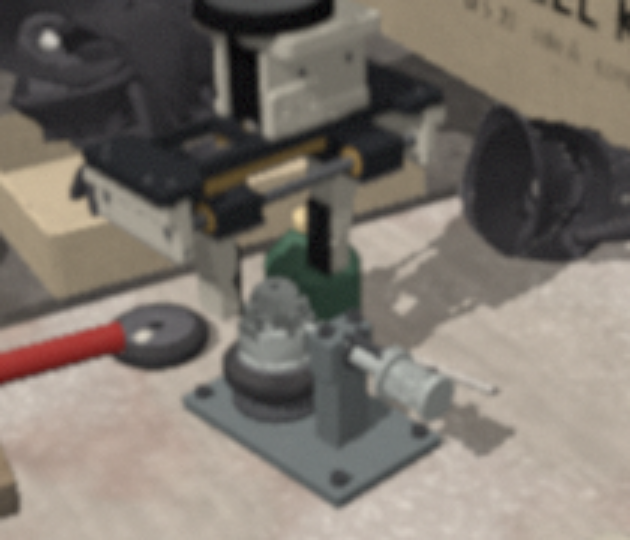

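The zoomed view shows the fingers straddling the nut's sides at about (215,290) and (320,250) in the crop, clear of the can. Next is a small correction, then down.

Call:
apply_moves(commands=[{"grip":0.3,"slide":[-0.0025,-0.0018,0.01],"roll":-0.4},{"grip":0.3,"slide":[-0.0025,-0.0018,0.02],"roll":-0.4},{"grip":0.3,"slide":[-0.0025,-0.0018,0.028],"roll":-0.4},{"grip":0.3,"slide":[-0.0025,-0.0018,0.03],"roll":-0.4}])

```text
time_s: 4.05
tcp_pos: [0.6398, -0.0233, 0.0559]
eef_rot: [179.9, -0.0, -78.9]
contact_force: [-0.0, -0.2, -0.6]
gripper_width: 0.0614
```

Run:
```python
from h import *
go([.639,-.0237,.050],-79)
p,d=capture("top");cv2.imwrite("pics/t3.png",cv2.resize(p[190:320,240:400,::-1],None,fx=4,fy=4))
p,d=capture("scene");cv2.imwrite("pics/s3.png",cv2.resize(p[200:320,260:400,::-1],None,fx=5,fy=5))
go([.639,-.0237,.050],-79)
```

```text
t 4.05 pos [ 0.6398 -0.0233  0.0559] rot [179.95  -0.   -78.92] F [-0.  -0.2 -0.6] M [ 0.02  0.12 -0.01] w 0.0614 J [ 15.3  25.9 -15.4  -0.  -48.8  -4.3]
slide [0.0002 0.0009 0.0059] roll 0.08
t 4.15 pos [ 0.64   -0.0232  0.0564] rot [179.98  -0.   -78.91] F [-0.8  0.3 -0.1] M [-0.02  0.08  0.04] w 0.0615 J [ 15.3  25.9 -15.4   0.  -48.8  -4.3]
slide [0.0003 0.0011 0.0064] roll 0.09
```

View pics/s3.png

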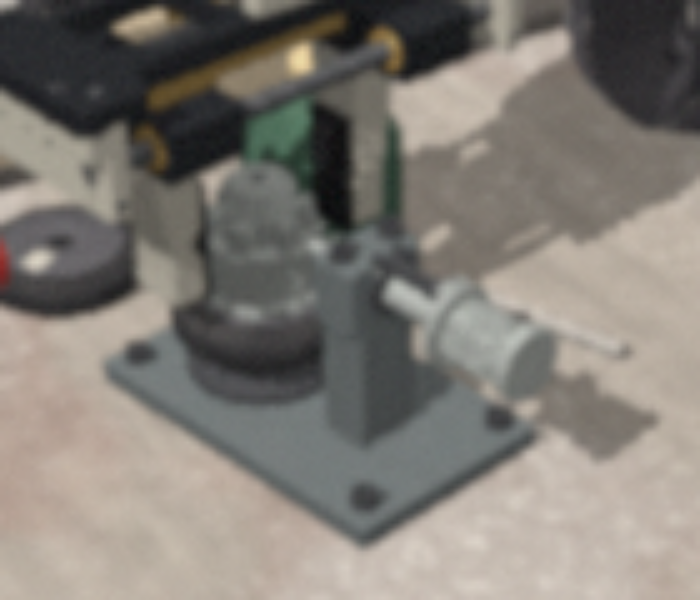

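The fingers straddle the nut at crop positions of about (170,270) and (350,150). I'll go down to 0.050 and close lightly.

Call:
apply_moves(commands=[{"grip":0.3,"slide":[0,0.0008,0.0055],"roll":0.1},{"grip":0.5,"slide":[0,0.0008,0.006],"roll":0.1},{"grip":0.6,"slide":[0,0.0008,0.006],"roll":0.1},{"grip":0.6,"slide":[0,0.0008,0.006],"roll":0.1}], grip_force=12)

```text
time_s: 4.65
tcp_pos: [0.6399, -0.0233, 0.0507]
eef_rot: [-179.9, -0.0, -79.0]
contact_force: [2.3, -0.5, 0.5]
gripper_width: 0.0398
```

Run:
```python
from h import *
go([.639,-.0237,.050],-79)
```

```text
t 4.65 pos [ 0.6399 -0.0233  0.0507] rot [-179.94   -0.    -79.01] F [ 2.3 -0.5  0.5] M [ 0.05 -0.23 -0.03] w 0.0398 J [ 15.4  26.2 -15.7   0.  -48.   -4.4]
slide [0.0003 0.001  0.0007] roll -0.01
```

Call:
apply_moves(commands=[{"grip":0.65,"slide":[0,0,0],"roll":0},{"grip":0.65,"slide":[0,0,0],"roll":0},{"grip":0.65,"slide":[0,0,0],"roll":3}], grip_force=40)

```text
time_s: 5.03
tcp_pos: [0.6398, -0.0233, 0.0508]
eef_rot: [-180.0, -0.0, -82.0]
contact_force: [2.1, 0.5, 0.0]
gripper_width: 0.0395
```

Run:
```python
from h import *
go([.639,-.0237,.050],-106.57)
```

```text
t 5.03 pos [ 0.6398 -0.0233  0.0508] rot [-1.7995e+02 -1.0000e-02 -8.2050e+01] F [2.1 0.5 0. ] M [ 0.07 -0.65  0.09] w 0.0395 J [ 15.4  26.2 -15.7   0.  -48.   -7.4]
slide [0.0003 0.0009 0.0008] roll 24.52
```

Call:
apply_moves(commands=[{"grip":0.65,"slide":[0,0,0],"roll":4},{"grip":0.65,"slide":[0,0,0],"roll":8},{"grip":0.65,"slide":[0,0,0],"roll":12},{"grip":0.65,"slide":[0,0,0],"roll":16}])

```text
time_s: 5.52
tcp_pos: [0.6395, -0.0233, 0.0507]
eef_rot: [-180.0, 0.0, -98.1]
contact_force: [1.4, 1.1, -0.2]
gripper_width: 0.0397
```

Run:
```python
from h import *
go([.639,-.0237,.050],-106.57)
```

```text
t 5.53 pos [ 0.6395 -0.0233  0.0507] rot [-179.98    0.    -98.12] F [ 1.4  1.1 -0.2] M [ 0.2  -0.28  0.17] w 0.0397 J [ 15.4  26.2 -15.7   0.  -48.  -23.5]
slide [0.0005 0.0004 0.0007] roll 8.45
```

Call:
apply_moves(commands=[{"grip":0.65,"slide":[0,0,0],"roll":4},{"grip":0.65,"slide":[0,0,0],"roll":7},{"grip":0.65,"slide":[0,0,0],"roll":8.5},{"grip":0.65,"slide":[0,0,0],"roll":8.5},{"grip":0.65,"slide":[0,0,0],"roll":8.5}])

```text
time_s: 6.15
tcp_pos: [0.6394, -0.0232, 0.0507]
eef_rot: [-180.0, 0.0, -106.5]
contact_force: [-0.3, 1.8, 2.8]
gripper_width: 0.0399
```

Run:
```python
from h import *
go([.639,-.0237,.050],-106.57)
```

```text
t 6.15 pos [ 0.6394 -0.0232  0.0507] rot [-1.8000e+02  1.0000e-02 -1.0648e+02] F [-0.3  1.8  2.8] M [ 0.71  0.27 -0.09] w 0.0399 J [ 15.4  26.2 -15.8  -0.  -48.1 -31.8]
slide [0.0006 0.0002 0.0007] roll 0.09
```

Now open to ~60 mm, rise, and recheck the nut angle from above.

Call:
apply_moves(commands=[{"grip":0.3,"slide":[0,0,0],"roll":0},{"grip":0.3,"slide":[0,0,0],"roll":0},{"grip":0.3,"slide":[0,0,-0.02],"roll":0},{"grip":0.3,"slide":[0,0,-0.06],"roll":0},{"grip":0.3,"slide":[0,0,-0.11],"roll":0}])

```text
time_s: 6.78
tcp_pos: [0.6384, -0.0237, 0.1605]
eef_rot: [179.8, -0.1, -106.5]
contact_force: [0.9, 0.5, 0.4]
gripper_width: 0.0611
```

Run:
```python
from h import *
go([.639+.11*.2326,-.0237-.11*.9726,.20],-76.57)
```

```text
t 6.78 pos [ 0.6384 -0.0237  0.1605] rot [ 1.7985e+02 -9.0000e-02 -1.0652e+02] F [0.9 0.5 0.4] M [ 0.05 -0.09 -0.01] w 0.0611 J [ 15.3  20.   -9.1  -0.  -61.  -31.9]
slide [ 0.0952 -0.0554 -0.0395] roll -29.95
```

Call:
apply_moves(commands=[{"grip":0.3,"slide":[0.045,-0.026,-0.02],"roll":-7},{"grip":0.3,"slide":[0.09,-0.052,-0.04],"roll":-14},{"grip":0.3,"slide":[0.135,-0.078,-0.04],"roll":-21},{"grip":0.3,"slide":[0.18,-0.104,-0.04],"roll":-30},{"grip":0.3,"slide":[0.2,-0.116,-0.04],"roll":-30}])

```text
time_s: 7.4
tcp_pos: [0.6934, -0.2509, 0.1997]
eef_rot: [179.9, 0.0, -76.6]
contact_force: [-0.5, 0.5, 0.4]
gripper_width: 0.0613
```

Run:
```python
from h import *
p,d=capture("top");np.savez("top4.npz",p=p,d=d)
cv2.imwrite("pics/t4.png",cv2.resize(p[190:320,240:430,::-1],None,fx=4,fy=4))
W=cloud("top",d);P=W.reshape(-1,3);x,y,z=P.T;yaw=np.radians(103.43);C=np.array([.6378,-.0229])
dx,dy=x-C[0],y-C[1]; r=np.hypot(dx,dy); th=np.arctan2(dy,dx)-yaw
ring=(r>.0145)&(r<.0182)&(z>.05)&(z<.082); t=th[ring]; w=np.where(z[ring]<.0705,1.,-1.)
print("phase",np.degrees(np.angle(np.sum((w+.1)*np.exp(6j*t)))/6),len(t))
S=P[(z>.074)&(z<.095)&(y<-.112)&(y>-.17)&(abs(x-.66)<.04)]
u=(S[:,0]-C[0])*np.cos(yaw)+(S[:,1]-C[1])*np.sin(yaw);v=-(S[:,0]-C[0])*np.sin(yaw)+(S[:,1]-C[1])*np.cos(yaw)
for a in np.arange(-.136,-.08,.002):
    m=abs(u-a)<.001
    if m.sum(): print(a.round(3),S[m,2].max().round(4),v[m].min().round(4),v[m].max().round(4),m.sum())
go([.639+.11*.2326,-.0237-.11*.9726,.20],-76.57)
```

```text
phase 0.0 0
t 7.45 pos [ 0.6936 -0.2525  0.1994] rot [ 1.799e+02 -1.000e-02 -7.674e+01] F [ 1.4 -1.1  1. ] M [-0.17 -0.11  0.01] w 0.0611 J [ -4.9  27.4   7.7   0.  -70.5  18.2]
slide [-0.1252  0.0003 -0.0007] roll -0.17
```

View pics/t4.png

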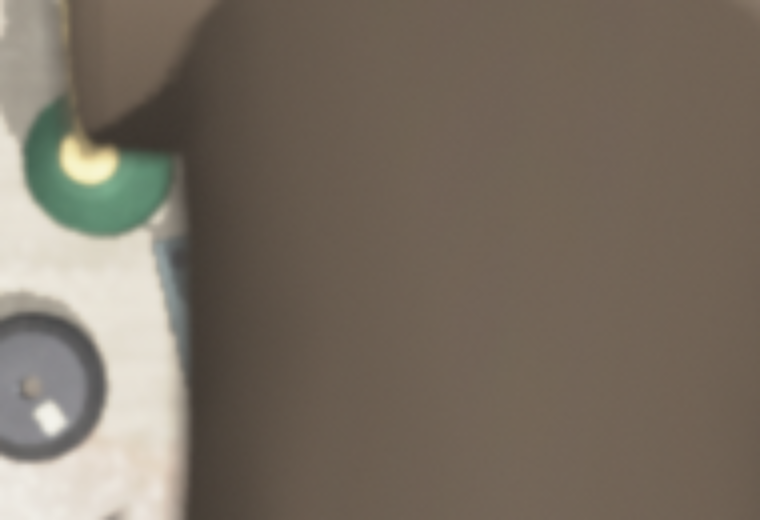

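The arm hides the stand from above, so I'll use the scene camera and validate the method on the initial frame.

```bash
cat > ph.py <<'E'
from h import *
def model_phase(d,c="scene"):
    W=cloud(c,d);P=W.reshape(-1,3);yaw=np.radians(103.4)
    x,y,z=P.T; out=[]
    a=(z>.083)&(z<.092)&(np.hypot(x-.639,y+.025)<.02); 
    for C in ([.6400,-.0249],[.6395,-.0255],[.6405,-.0245]):
        dx,dy=x-C[0],y-C[1];r=np.hypot(dx,dy);th=np.arctan2(dy,dx)-yaw
        top=(r>.0135)&(r<.0185)&(z>.0735)&(z<.079); lo=(r>.0135)&(r<.0185)&(z>.062)&(z<.0715)
        g=np.radians(np.arange(-30,30,.5)); 
        def inslot(t,a,rr):
            q=(t-a+np.pi/6)%(np.pi/3)-np.pi/6; return abs(rr*np.sin(q))<.004
        sc=np.array([inslot(th[lo],a,r[lo]).sum()-inslot(th[top],a,r[top]).sum() for a in g])
        out.append((np.degrees(g[sc>=sc.max()-1]).round(1).tolist(),sc.max(),lo.sum(),top.sum()))
    return out
E
python3 - <<'E'
from ph import *
print(model_phase(np.load("scene0.npz")["d"]))
p,d=capture("scene");np.savez("scene4.npz",p=p,d=d);print(model_phase(d))
cv2.imwrite("pics/s4.png",cv2.resize(p[225:305,280:380,::-1],None,fx=7,fy=7,interpolation=cv2.INTER_CUBIC))
E
```

```text
[([-27.5, 24.5, 25.0, 25.5, 26.0, 26.5, 27.0], np.int64(18), np.int64(66), np.int64(50)), ([27.5, 28.0], np.int64(26), np.int64(76), np.int64(45)), ([-29.0, -28.5, -27.0], np.int64(18), np.int64(57), np.int64(49))]
[([2.0, 2.5, 3.0], np.int64(22), np.int64(62), np.int64(50)), ([-9.0, -8.5, -8.0, -7.5, -7.0, -5.0, -4.5, -3.5, -3.0, -2.5, -2.0, -1.5, -1.0, 3.5], np.int64(22), np.int64(70), np.int64(47)), ([2.0, 2.5], np.int64(20), np.int64(53), np.int64(48))]
```

View pics/s4.png

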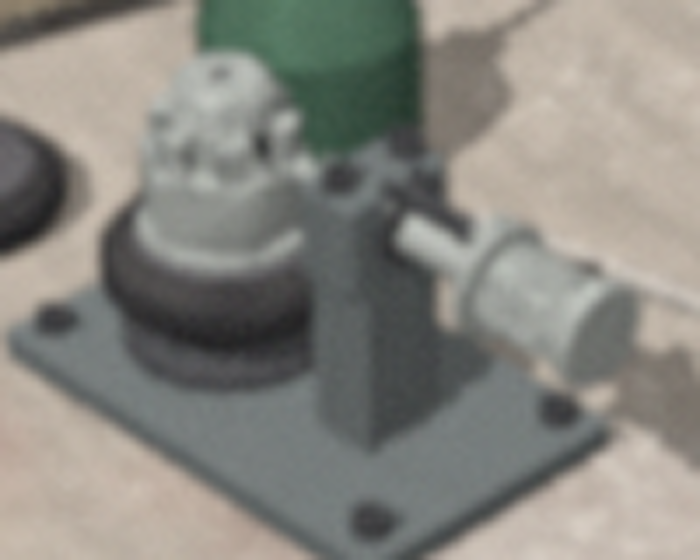

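The nut has turned: a slot now shows at (262,145) in the crop, and the rough depth fit is about 0 to 2.5°. Next I'll get the sleeve profile from the first top frame.

Run:
```python
from h import *
for c,C in (("top",[.6378,-.0229]),("scene",[.6400,-.0249])):
    P=cloud(c,np.load(c+"0.npz")["d"]).reshape(-1,3);z=P[:,2];yaw=np.radians(103.43)
    u=(P[:,0]-C[0])*np.cos(yaw)+(P[:,1]-C[1])*np.sin(yaw);v=-(P[:,0]-C[0])*np.sin(yaw)+(P[:,1]-C[1])*np.cos(yaw)
    print(c)
    for a in np.arange(-.140,-.06,.002):
        m=(abs(u-a)<.001)&(z>.055)&(z<.1)&(abs(v)<.03)
        if m.sum(): print(a.round(3),np.percentile(z[m],90).round(4),v[m].min().round(4),v[m].max().round(4),m.sum())
c=np.array([.639,-.0237])
```

```text
top
-0.13 0.0837 -0.0123 0.0101 11
-0.128 0.0852 -0.0132 0.0131 19
-0.126 0.0855 -0.0115 0.0127 20
-0.124 0.0834 -0.0119 0.0106 19
-0.122 0.0815 -0.0091 0.0102 14
-0.12 0.0837 -0.0095 0.011 17
-0.118 0.0824 -0.0103 0.0106 15
-0.116 0.0844 -0.0107 0.0101 14
-0.114 0.0834 -0.0111 0.0097 17
-0.112 0.0835 -0.0099 0.011 16
-0.11 0.0817 -0.0103 0.0106 16
-0.108 0.0819 -0.0111 0.0101 15
-0.106 0.0828 -0.0095 0.0109 16
-0.104 0.0833 -0.0103 0.0105 17
-0.102 0.0816 -0.0107 0.0101 14
-0.1 0.0838 -0.0111 0.0096 13
-0.098 0.0868 -0.0136 0.0129 20
-0.096 0.0861 -0.014 0.0141 30
-0.094 0.087 -0.0054 0.0051 11
-0.092 0.0845 -0.0046 0.0044 8
-0.09 0.0828 -0.005 0.0035 8
-0.088 0.0839 -0.0038 0.0048 6
-0.086 0.0843 -0.0042 0.0044 7
-0.084 0.0839 -0.0046 0.004 7
-0.082 0.0845 -0.005 0.0035 7
-0.08 0.0838 -0.0042 0.0048 7
-0.078 0.0845 -0.0046 0.0044 9
-0.076 0.0835 -0.0051 0.0035 8
-0.074 0.0832 -0.0038 0.0048 6
-0.072 0.0844 -0.0042 0.0043 6
-0.07 0.0871 -0.0046 0.0038 8
-0.068 0.0867 -0.005 0.0084 8
-0.066 0.0867 -0.0075 0.008 11
-0.064 0.0857 -0.0147 0.016 21
-0.062 0.0861 -0.0168 0.0155 24
-0.06 0
[... 420 characters left out ...]
0028 0.0106 15
-0.104 0.0834 -0.005 0.0097 14
-0.102 0.0826 -0.0091 0.0112 12
-0.1 0.0848 -0.0092 0.0137 19
-0.098 0.0847 -0.0155 0.0149 50
-0.096 0.0868 -0.0055 0.0133 24
-0.094 0.088 -0.0052 0.0136 12
-0.092 0.0879 -0.0048 0.0045 6
-0.088 0.0828 0.0005 0.0045 5
-0.086 0.0834 -0.0037 0.0055 8
-0.084 0.0834 -0.0007 0.0036 6
-0.082 0.084 -0.0029 0.0044 11
-0.08 0.0837 -0.0016 0.0045 8
-0.078 0.0838 -0.0028 0.0044 10
-0.076 0.0831 -0.0025 0.0044 7
-0.074 0.0837 -0.0013 0.0045 8
-0.072 0.0832 -0.0038 0.0039 7
-0.07 0.0849 -0.0047 0.005 12
-0.068 0.0855 -0.0056 0.0053 19
-0.066 0.0867 -0.0048 0.0083 27
-0.064 0.0841 -0.0147 0.0174 73
-0.062 0.0843 -0.0156 0.0167 53
-0.06 0.0851 -0.0151 0.0173 29
```

Run:
```python
from h import *
go([.6649,-.1323,.100],-76.57)
```

```text
t 7.5 pos [ 0.6934 -0.2506  0.1993] rot [ 1.7991e+02  2.0000e-02 -7.6770e+01] F [-0.   0.8 -1.2] M [0.1  0.11 0.02] w 0.0616 J [ -4.8  27.3   7.6   0.  -70.4  18. ]
slide [-0.1217  0.0005  0.0994] roll -0.2
```

Call:
apply_moves(commands=[{"grip":0.3,"slide":[-0.045,0.0005,0],"roll":-0.2},{"grip":0.3,"slide":[-0.09,0.0005,0.02],"roll":-0.2},{"grip":0.3,"slide":[-0.1215,0.0005,0.05],"roll":-0.2},{"grip":0.3,"slide":[-0.1215,0.0005,0.08],"roll":-0.2},{"grip":0.3,"slide":[-0.1215,0.0005,0.08],"roll":-0.2}])

```text
time_s: 8.12
tcp_pos: [0.663, -0.1286, 0.1184]
eef_rot: [179.7, 0.1, -76.3]
contact_force: [0.4, -0.3, 0.3]
gripper_width: 0.0612
```

Run:
```python
from h import *
go([.6649,-.1323,.053],-76.57)
p,d=capture("scene");cv2.imwrite("pics/s5.png",cv2.resize(p[200:320,260:400,::-1],None,fx=5,fy=5))
go([.6649,-.1323,.053],-76.57)
```

```text
t 8.12 pos [ 0.663  -0.1286  0.1184] rot [ 1.7974e+02  7.0000e-02 -7.6300e+01] F [ 0.4 -0.3  0.3] M [-0.02  0.14 -0.  ] w 0.0612 J [  5.5  25.3  -6.8  -0.  -58.2   8.2]
slide [ 0.0041 -0.0013  0.0654] roll 0.27
t 8.18 pos [ 0.6644 -0.1293  0.1202] rot [ 1.7989e+02  1.0000e-02 -7.6300e+01] F [ 0.7 -1.   0.8] M [ 0.01  0.01 -0.01] w 0.0615 J [  5.5  25.2  -6.7   0.  -58.2   8.2]
slide [0.003  0.0001 0.0672] roll 0.27
```

View pics/s5.png

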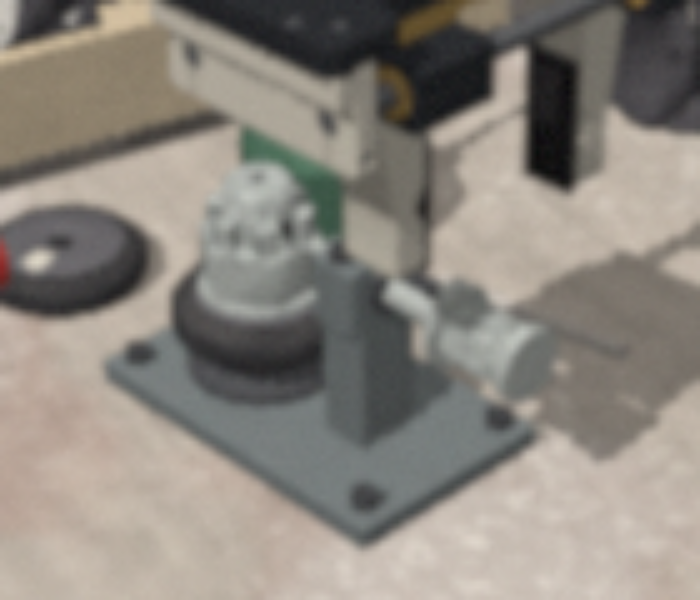

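The view shows the fingers above and either side of the sleeve (about (490,350) in the crop). Correct 3 mm outward and descend.

Call:
apply_moves(commands=[{"grip":0.3,"slide":[0.003,0,0.02],"roll":0.3},{"grip":0.3,"slide":[0.003,0,0.04],"roll":0.3},{"grip":0.3,"slide":[0.003,0,0.06],"roll":0.3},{"grip":0.3,"slide":[0.003,0,0.066],"roll":0.3},{"grip":0.3,"slide":[0.003,0,0.066],"roll":0.3}])

```text
time_s: 8.8
tcp_pos: [0.6662, -0.1332, 0.0555]
eef_rot: [-180.0, -0.0, -76.6]
contact_force: [0.5, 0.1, -0.7]
gripper_width: 0.0616
```

Run:
```python
from h import *
go([.6649,-.1323,.053],-76.57)
p,d=capture("scene");cv2.imwrite("pics/s6.png",cv2.resize(p[200:320,260:400,::-1],None,fx=5,fy=5))
go([.6649,-.1323,.053],-76.57)
```

```text
t 8.8 pos [ 0.6662 -0.1332  0.0555] rot [-1.7995e+02 -2.0000e-02 -7.6640e+01] F [ 0.5  0.1 -0.7] M [0.03 0.11 0.02] w 0.0616 J [  5.1  28.9 -10.1   0.  -50.9   8.2]
slide [-0.0012  0.001   0.0025] roll -0.07
t 8.85 pos [ 0.6664 -0.1331  0.0558] rot [-1.7992e+02 -3.0000e-02 -7.6620e+01] F [ 0.4 -0.2  0.3] M [-0.03  0.1   0.03] w 0.0611 J [  5.1  28.9 -10.1   0.  -50.9   8.3]
slide [-0.0012  0.0013  0.0028] roll -0.05
```

View pics/s6.png

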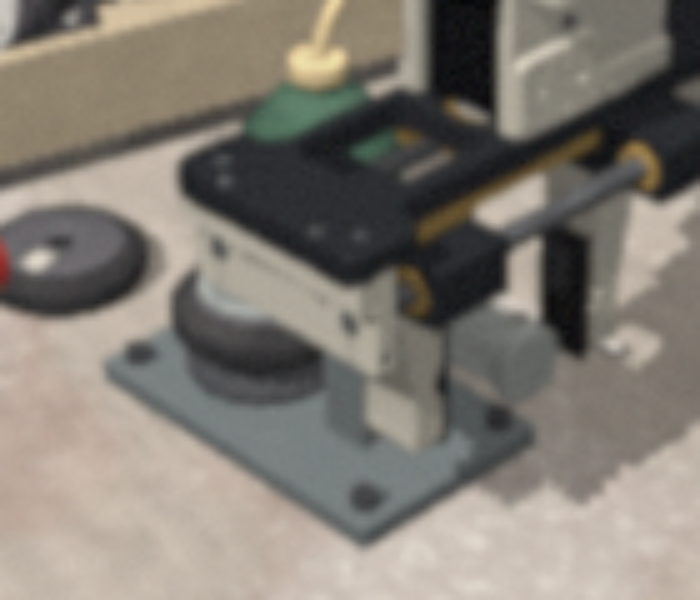

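The fingers straddle the sleeve, near one at about (410,400) and far one at about (570,300) in the crop. Correct and close lightly.

Call:
apply_moves(commands=[{"grip":0.5,"slide":[-0.0012,0.0012,0.0025],"roll":0},{"grip":0.65,"slide":[-0.0012,0.0012,0.0025],"roll":0},{"grip":0.8,"slide":[-0.0012,0.0012,0.0025],"roll":0},{"grip":0.8,"slide":[-0.0012,0.0012,0.0025],"roll":0},{"grip":0.8,"slide":[-0.0012,0.0012,0.0025],"roll":0}], grip_force=10)

```text
time_s: 9.48
tcp_pos: [0.6658, -0.1317, 0.0523]
eef_rot: [-179.8, -0.0, -76.6]
contact_force: [3.8, -0.4, -4.4]
gripper_width: 0.02
```

Run:
```python
from h import *
go([.6649,-.1323,.053],-76.57)
```

```text
t 9.47 pos [ 0.6658 -0.1317  0.0523] rot [-1.7982e+02 -3.0000e-02 -7.6600e+01] F [ 3.8 -0.4 -4.4] M [ 0.21 -1.05 -0.05] w 0.02 J [  5.2  29.  -10.4  -0.  -50.4   8.2]
slide [ 0.0003  0.001  -0.0007] roll -0.03
```

Call:
apply_moves(commands=[{"grip":0.85,"slide":[0,0,0],"roll":0},{"grip":0.85,"slide":[0,0,0],"roll":0},{"grip":0.85,"slide":[0.002,0,0],"roll":0},{"grip":0.85,"slide":[0.004,0,0],"roll":0},{"grip":0.85,"slide":[0.0055,0,0],"roll":0}], grip_force=35)

```text
time_s: 10.1
tcp_pos: [0.6666, -0.1353, 0.0522]
eef_rot: [-179.9, 0.1, -76.6]
contact_force: [2.6, 9.4, 0.2]
gripper_width: 0.0193
```

Run:
```python
from h import *
go([.6649,-.1323,.053],-76.57)
p,d=capture("scene");cv2.imwrite("pics/s7.png",cv2.resize(p[200:320,260:400,::-1],None,fx=5,fy=5))
go([.6649,-.1323,.053],-76.57)
p,d=capture("top");cv2.imwrite("pics/t7.png",cv2.resize(p[190:320,240:430,::-1],None,fx=4,fy=4))
```

```text
t 10.1 pos [ 0.6666 -0.1353  0.0522] rot [-1.7986e+02  9.0000e-02 -7.6580e+01] F [2.6 9.4 0.2] M [ 3.55 -0.77  0.  ] w 0.0193 J [  4.8  29.2 -10.1  -0.1 -50.6   8.7]
slide [-0.0033  0.0009 -0.0008] roll -0.01
t 10.15 pos [ 0.6666 -0.1355  0.0522] rot [-1.7986e+02  8.0000e-02 -7.6590e+01] F [ 3.8 10.4  0.6] M [ 3.54 -0.71  0.01] w 0.0192 J [  4.8  29.2 -10.1  -0.1 -50.6   8.7]
slide [-0.0035  0.0009 -0.0008] roll -0.02
```

View pics/s7.png

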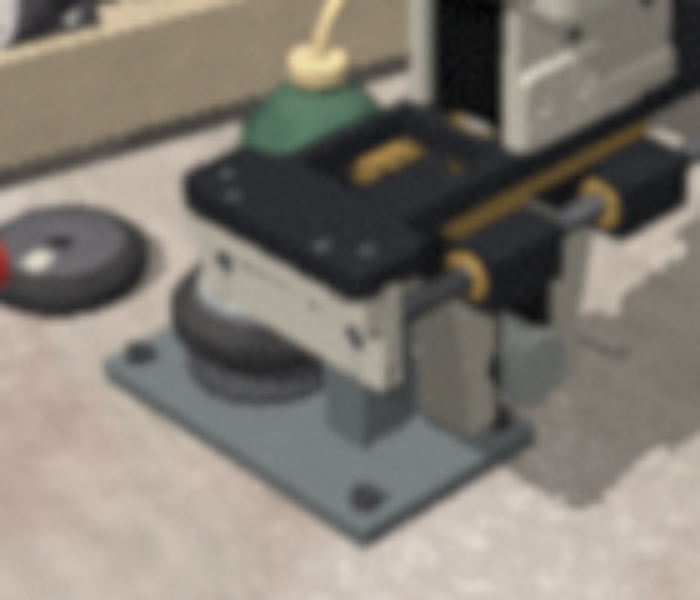

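The tool has moved 3.7 mm with about 10 N on it, so the sleeve is following with some arm give. It needs a little more.

Call:
apply_moves(commands=[{"grip":0.85,"slide":[0.001,0,0],"roll":0},{"grip":0.85,"slide":[0.002,0,0],"roll":0},{"grip":0.85,"slide":[0.003,0,0],"roll":0},{"grip":0.85,"slide":[0.003,0,0],"roll":0}])

```text
time_s: 10.7
tcp_pos: [0.6672, -0.1381, 0.0522]
eef_rot: [-179.9, 0.1, -76.6]
contact_force: [2.2, 10.2, -0.4]
gripper_width: 0.0192
```

Run:
```python
from h import *
go([.6649,-.1323,.053],-76.57)
p,d=capture("scene");cv2.imwrite("pics/s8.png",cv2.resize(p[200:320,260:400,::-1],None,fx=5,fy=5))
for b in boxes_of("catch","scene"): 
    k=get_calibration("scene");print(b["score"],k["R"].T@(np.array(b["position"])-k["t"]))
```

```text
t 10.7 pos [ 0.6672 -0.1381  0.0522] rot [-1.7986e+02  9.0000e-02 -7.6580e+01] F [ 2.2 10.2 -0.4] M [ 3.71 -0.69  0.01] w 0.0192 J [  4.6  29.3  -9.9  -0.1 -50.7   8.9]
slide [-0.0061  0.0009 -0.0008] roll -0.01
```

View pics/s8.png

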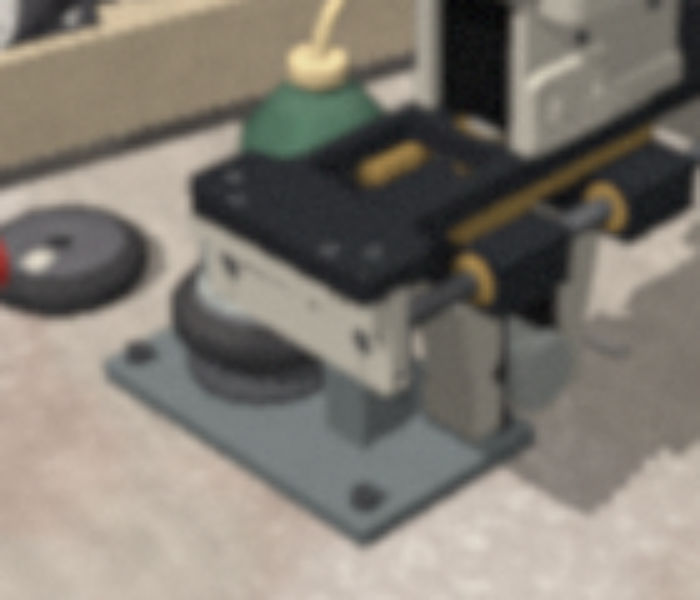

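Call:
apply_moves(commands=[{"grip":0.85,"slide":[0.0015,0,0],"roll":0},{"grip":0.85,"slide":[0.0015,0,0],"roll":0}])

```text
time_s: 11.05
tcp_pos: [0.6676, -0.1395, 0.0522]
eef_rot: [-179.9, 0.1, -76.6]
contact_force: [2.1, 10.0, 0.2]
gripper_width: 0.0188
```

Run:
```python
from h import *
go([.6649,-.1323,.053],-76.57)
```

```text
t 11.05 pos [ 0.6676 -0.1395  0.0522] rot [-1.7986e+02  9.0000e-02 -7.6570e+01] F [ 2.1 10.   0.2] M [ 3.87 -0.69 -0.  ] w 0.0188 J [  4.5  29.3  -9.8  -0.1 -50.7   9. ]
slide [-0.0076  0.0009 -0.0008] roll -0.0
```

Call:
apply_moves(commands=[{"grip":0.85,"slide":[0.001,0,0],"roll":0},{"grip":0.85,"slide":[0.002,0,0],"roll":0},{"grip":0.85,"slide":[0.002,0,0],"roll":0}])

```text
time_s: 11.42
tcp_pos: [0.6677, -0.1401, 0.0522]
eef_rot: [-179.9, 0.2, -76.6]
contact_force: [0.2, 17.6, 2.2]
gripper_width: 0.0196
```

Run:
```python
from h import *
go([.6649,-.1323,.053],-76.57)
p,d=capture("scene");cv2.imwrite("pics/s9.png",cv2.resize(p[200:320,260:400,::-1],None,fx=5,fy=5))
p,d=capture("top");cv2.imwrite("pics/t9.png",cv2.resize(p[190:320,240:430,::-1],None,fx=4,fy=4))
```

```text
t 11.43 pos [ 0.6677 -0.1401  0.0522] rot [-179.87    0.18  -76.57] F [ 0.2 17.6  2.2] M [ 6.08 -0.01 -0.02] w 0.0196 J [  4.4  29.4  -9.7  -0.3 -50.8   9.2]
slide [-0.0082  0.0009 -0.0008] roll -0.0
```

View pics/s9.png

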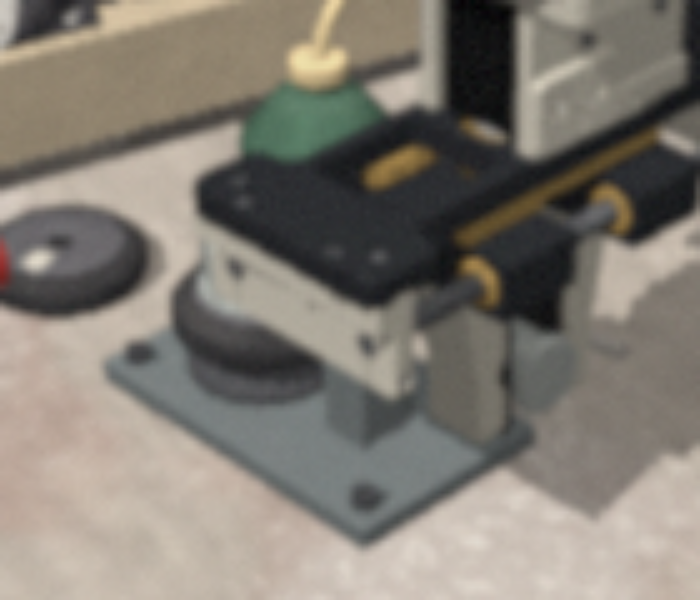

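The force jumped to 17.6 N with no further travel, so the sleeve is at the back stop and well past the catch release point. Now release it.

Call:
apply_moves(commands=[{"grip":0.3,"slide":[0,0,0],"roll":0},{"grip":0.3,"slide":[0,0,0],"roll":0},{"grip":0.3,"slide":[0,0,0],"roll":0},{"grip":0.3,"slide":[0.004,0,-0.02],"roll":0},{"grip":0.3,"slide":[0.004,0,-0.06],"roll":0}])

```text
time_s: 12.15
tcp_pos: [0.6662, -0.1483, 0.1106]
eef_rot: [179.7, 0.1, -76.7]
contact_force: [0.3, 0.7, 0.3]
gripper_width: 0.0599
```

Call:
apply_moves(commands=[{"grip":0.3,"slide":[0,0,-0.05],"roll":0},{"grip":0.3,"slide":[0.05,0,-0.08],"roll":0},{"grip":0.3,"slide":[0.08,0.05,-0.08],"roll":0},{"grip":0.3,"slide":[0.08,0.1,-0.08],"roll":0},{"grip":0.3,"slide":[0.08,0.15,-0.08],"roll":0}])

```text
time_s: 12.78
tcp_pos: [0.5384, -0.2614, 0.1917]
eef_rot: [179.9, 0.0, -76.7]
contact_force: [0.1, 0.1, 0.2]
gripper_width: 0.0611
```

Run:
```python
from ph import *
go([.6649,-.1323,.053],-76.57)
p,d=capture("scene");np.savez("sceneA.npz",p=p,d=d);print(model_phase(d))
cv2.imwrite("pics/sA.png",cv2.resize(p[225:305,280:380,::-1],None,fx=7,fy=7,interpolation=cv2.INTER_CUBIC))
p,d=capture("top");np.savez("topA.npz",p=p,d=d);cv2.imwrite("pics/tA.png",cv2.resize(p[190:320,240:430,::-1],None,fx=4,fy=4))
```

```text
t 12.78 pos [ 0.5384 -0.2614  0.1917] rot [179.95   0.   -76.7 ] F [0.1 0.1 0.2] M [-0.03  0.08 -0.05] w 0.0611 J [ -7.2  14.8 -12.2   0.  -63.   20.5]
slide [-0.0965 -0.153   0.1386] roll -0.13
[([-21.0, -20.5, -20.0, -19.5], np.int64(14), np.int64(27), np.int64(14)), ([-19.5, -19.0, -18.5, -18.0, -17.5, -12.5], np.int64(15), np.int64(30), np.int64(15)), ([-29.0, -28.5, -28.0, -27.5, -23.0, -22.5, -22.0, -21.5, -21.0], np.int64(12), np.int64(24), np.int64(13))]
```

View pics/sA.png

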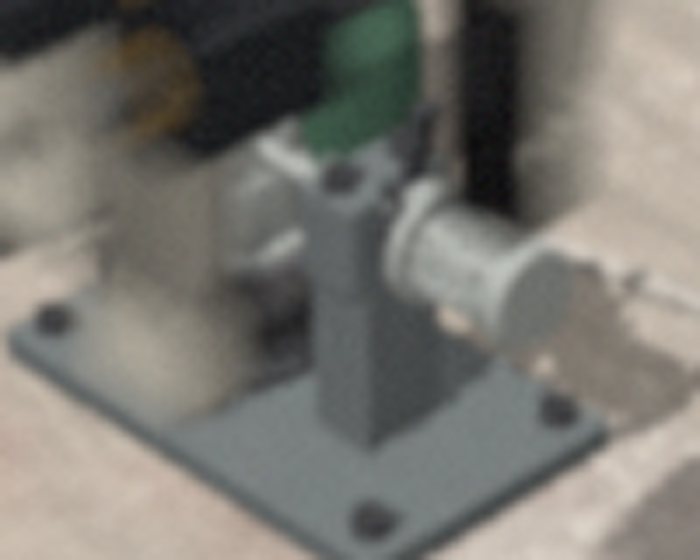

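View pics/tA.png

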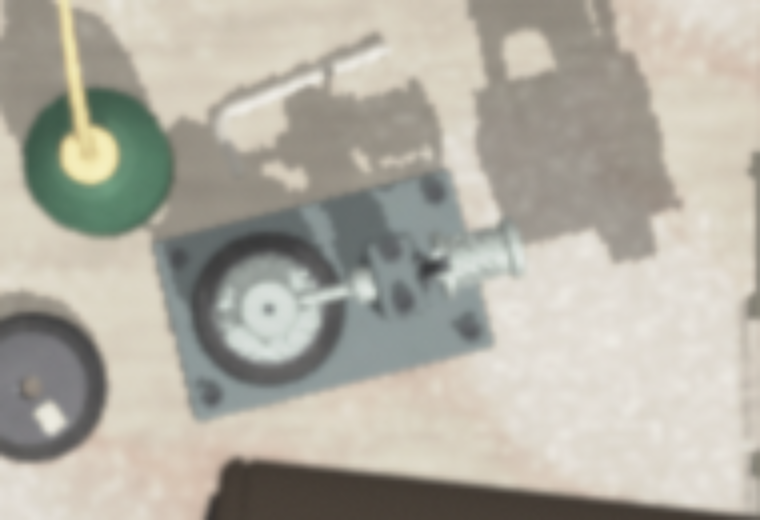

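The top view shows the pin reaching the axle through the slot at (300,300), with the sleeve forward at (485,252). The scene view shows the catch standing up at (415,150). I'll measure the sleeve travel, nut angle and bystander positions.

Run:
```python
from h import *
C=[.6378,-.0229];yaw=np.radians(103.43)
p,d=capture("top")
for n,d in (("0",np.load("top0.npz")["d"]),("now",d)):
    P=cloud("top",d).reshape(-1,3);z=P[:,2]
    u=(P[:,0]-C[0])*np.cos(yaw)+(P[:,1]-C[1])*np.sin(yaw);v=-(P[:,0]-C[0])*np.sin(yaw)+(P[:,1]-C[1])*np.cos(yaw)
    m=(z>.055)&(z<.1)&(abs(v)<.014)&(u<-.08); print(n,"sleeve outer end",np.sort(u[m])[:6].mean().round(4))
    r=np.hypot(u,v);th=np.arctan2(v,u);ring=(r>.0145)&(r<.0182)&(z>.05)&(z<.082)&(abs(v)>.0045)
    w=np.where(z[ring]<.0705,1.,-1.);g=np.radians(np.arange(-30,30,.5));t=th[ring]
    sc=np.array([np.sum(w*np.where(abs((t-a+np.pi/6)%(np.pi/3)-np.pi/6)<np.arcsin(.004/.0165),1,-1)) for a in g]);print("phase",np.degrees(g[sc>=sc.max()-3]),sc.max(),ring.sum())
    c=(z>.1)&(abs(v)<.012)&(abs(u+.065)<.03); print("catch",c.sum(),z[c].max() if c.any() else None)
    o=(z>.06)&(z<.09)&(P[:,1]>0)&(abs(P[:,0]-.70)<.06);print("can",P[o][:,:2].mean(0).round(4))
k=get_calibration("top")
for nme in("oil_can","spare_wheel","hex_key"):
    for b in boxes_of(nme,"top")[:1]: print(nme,(k["R"].T@(np.array(b["position"])-k["t"])).round(4))
print(get_state()["qd"].round(2),get_state()["time_s"])
```

```text
0 sleeve outer end -0.4734
phase [26.5 27.  27.5 28.  28.5 29.  29.5] 104.0 110
catch 0 None
can [0.7237 0.1408]
now sleeve outer end -0.4737
phase [0.  0.5 1. ] 104.0 108
catch 19 0.10931898264699043
can [0.7237 0.1415]
oil_can [0.7045 0.0461 0.0632]
spare_wheel [0.6031 0.0805 0.0146]
hex_key [ 0.7394 -0.0307  0.0062]
[ 0.62  0.87  0.31 -0.08  0.09 -0.07] 13.075
```

Run:
```python
from h import *
C=[.6378,-.0229];yaw=np.radians(103.43)
for n in ("top0","topA"):
    P=cloud("top",np.load(n+".npz")["d"]).reshape(-1,3);z=P[:,2]
    u=(P[:,0]-C[0])*np.cos(yaw)+(P[:,1]-C[1])*np.sin(yaw);v=-(P[:,0]-C[0])*np.sin(yaw)+(P[:,1]-C[1])*np.cos(yaw)
    m=(z>.055)&(z<.1)&(abs(v)<.014)&(u<-.08)&(u>-.17); print(n,np.sort(u[m])[:6].mean().round(4))
    o=(z>.06)&(z<.09)&(np.hypot(P[:,0]-.702,P[:,1]-.047)<.05);print("can",P[o][:,:2].mean(0).round(4))
```

```text
top0 -0.13
can [0.701  0.0495]
topA -0.1084
can [0.701  0.0496]
```

Run:
```python
from h import *
s=get_state();print(s["contact_force"],s["qd"].round(2));print(close_job())
```

```text
[0.1489223  0.06651099 0.16958861] [ 0.62  0.87  0.31 -0.08  0.09 -0.07]
the job is handed in; nothing more can be done
None
```

The nut is lined up with the cross hole and the lock pin has snapped home through the slot. I handed the job in at about 13 s of the 43 s allowed.

- **Nut:** I gripped it on two flats and turned it about 27.5° clockwise. The last top-camera fit puts it 0 to 1° (at most 0.02 rad) from lined up, inside the 0.12 rad limit.
- **Lock:** I pulled the sleeve until the force jumped to 17.6 N, which I took as the back stop, then let go. The sleeve has moved forward 21.6 mm from the held position, so it is within about 0.5 mm of its forward stop. The catch stands up, with its tip at about 109 mm.
- **Loose things:** the oil can, spare wheel and hex key are within a few millimetres of their starting readings.
- **Arm:** it stands clear of everything, with the contact force at about zero.

**Checks that failed or disagreed:**
- The scene-camera nut fit was unreliable: about 2 to 3° off between turning the nut and pulling the lock, and meaningless in the last picture because the arm hid the nut. I relied on the top camera instead.
- A top picture between turning the nut and pulling the lock was hidden by the arm. At that point I relied on the gripper's angle.
- My first sleeve and oil can measurements in the final check picked up background. I redid both with a tighter region, and the figures above are from those.

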